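Feed a watch under the lever press and lock the press down on its glass

ROBOT

A 6-joint arm with a two-finger parallel gripper is mounted at the origin on the work surface. World frame = base frame: x ahead of the robot, y to its left, z up, the work surface at z = 0. Lengths are in m, angles in rad, forces in N, time in s.
With the tool pointing down it reaches from about 0.325 to 0.775 m from the base axis. Payload 5.5 kg.
Tool frame: the origin (TCP) lies between the finger pads; the fingertips stand 8 mm ahead of it and the grasp point (between the pads) lies 11 mm behind it (tcp_to_tips is the distance from the TCP to the fingertips, in m); z points along the fingers, y is the line along which they close (so a half turn about z gives the same grasp; the last joint's range is limited). The gripper opens to 88 mm and grips with 3 to 60 N. Pads are 20 mm wide; open, the fingers measure 115 mm over their backs; the gripper's body (75 mm by 178 mm) begins 61 mm behind the grasp point.
Start: joints at [1.19, 0.091, 1.231, -0, 1.82, -0.057], TCP at [0.191, 0.569, 0.231] pointing down, gripper open.
Joint ranges: [-2.87, 2.87], [-0.86, 2.18], [0.17, 2.46], [-1.51, 4.65], [0.06, 2.69], [-2.65, 2.65]. Speed limits (rad/s): [2.57, 2.57, 3.01, 3.14, 3.14, 3.14].

INTERFACE

Orientations are given as a unit quaternion [w, x, y, z].
In Python, from bench import * gives the robot as it stands. Calls block until the motion is done:
- move_to(position, orientation): joint-space move of the TCP to a pose.
- move_l(position, speed=0.15, orientation=None): straight line of the TCP; orientation=None keeps the orientation; speed is the mean speed in m/s.
- movej(angles): joint-space move.
- gripper_open() and close(): open the fingers fully, or close them until they stop; the grip force is fixed at half the most.
- hold(seconds).
- inverse_kinematics(position, orientation): joint angles nearest the present ones, or None.
- state(): the state.
- get_image(name): name is "scene" or "side" or "wrist"; returns a dict with "frame" (480x640x3 uint8, blue, green, red), "depth" (480x640 float32, m along the optical axis (not along the pixel's ray), 0 where there is no reading), "camera_matrix" (3x3 intrinsics, pixels), "view" (4x4, takes a point from world to camera coordinates). Camera axes: x right, y up, looking along -z (the intrinsics and any distortion apply to the point x, -y, -z); pixel columns grow to the right and rows downward; lengths in m; the calibration is good to about 2 mm. A picture is of the moment at which its call begins.
A pose or a line that the arm cannot do raises IKError and nothing moves.
- job_done(): hands the job in; it is judged then, once.
The state is a dict: "time": time; "joint_pos": joint angles; "dq": joint speeds; "joint_torque": joint torques, N m; "ee_pos": TCP position; "ee_rot": TCP orientation; "ft_force": force on the tool from outside, world axes, zero at the start; "moment": the same for the moment, N m; "finger_gap": finger opening in m; "finger_force": force on a finger pad.
Only numpy, scipy, OpenCV 4.12 (cv2) and the standard library are available. Lean on these libraries where they do the work, as an engineer would, in place of code of your own. Each camera call takes 0.05 s, during which the arm holds its last target. There are 200 camera calls.

TASK

Pick up the loading slide, with the watch lying in it, by its upright grip, feed it nose first between the guide rails of the lever press and push it fully home against the column, so that the watch lies under the press. Let go of it, then push the press lever down until it snaps over and stays down by itself, and leave the watch glass held under pressure. Keep the watch in its nest and leave the other things on the bench where they are.

Things in the scene. Friction and masses are not known exactly. Their poses are not given: they have to be found in the camera images.
- press: Grey cast C-frame lever press, fixed to the bench; place and yaw vary. Origin on the bench straight below the ram axis; +x runs from its open front to the column at the back, +y to its left, +z up. Foot plate 220 long (x -115 to +105), 120 wide, top 20 mm above the bench: the slide runs on it. Column, 60 wide, face (the stop for the slide) at x = +32.
- guide_mouth (a point): Middle of the narrow start of the guides, on the foot plate (press x = -50, y = 0, z = 20 mm). From here two 8 mm high steel rails run back to x = +34, inner faces 67 mm apart (y = -33.5 and +33.5) for the 64 mm wide slide. In front of it, to x = -87, they flare out as lead-ins to about 100 mm apart. Axes as the press.
- head_front (a point): Middle of the lower front edge of the press's overhanging head (press x = -50, y = 0, z = 85 mm). Head 64 wide; its snout (to x = -30) rises to z = 145, behind that to 167. Home, the slide's grip stands half under this edge with 9 mm of air above it. Axes as the press.
- work_light (a point): Middle of the lower front edge of the flat aluminium LED work light on top of the head (press x = -76, y = 0, z = 170 mm); 56 wide, 18 thick, from here back to x = -20. It and the head stop an upright hand before the slide is home: hold the grip with the tool leaning back 30 to 45 degrees (wrist to the press's -x), fingers closing along y.
- die: White nylon press die, 40 mm diameter, on the ram below the head; origin at the centre of its underside, 54 mm above the bench with the lever up: 14 mm above a watch in a slide on the foot plate. The lever drives the ram down 20 mm; the die is sprung in it (4 N preload, 1 N per mm).
- press_lever (a joint): Press lever on the press's right side, hinged about its y axis at press x = 0, z = 145 mm. 0 = raised, leaning to the front 55 degrees above level; sprung: it returns there if let go early. Grows as it is pushed down; past dead centre at 1.0 rad the springs hold it down; end stop at 1.12 rad (9 degrees below level). About 10 N down on the ball at first, then less.
- lever_ball (a point): Centre of the black ball, 32 mm diameter, at the end of the press lever, 150 mm from its hinge axis, at press y = -62 mm. The rod is 11 mm thick. Raised it is 268 mm above the bench and 86 mm in front of the hinge, down 121 mm and 148 mm.
- slide: Loose aluminium loading slide, 0.26 kg: plate 104 x 64 x 12 mm (x -72 to +32, y -32 to +32). Origin on its underside below the nest's centre; +x to its nose, +z up. Round nest 44 mm wide, 5 mm deep in its top (floor 7 mm above the underside) holds the watch. Home in the press its origin has the x and y of the press's, 20 mm above the bench, axes alike.
- slide_grip (a point): Middle of the slide's upright ribbed grip at its tail: slide x = -55, y = 0, 40 mm above the underside. The grip is 30 mm long (slide x -70 to -40), 12 mm thick across y, and rises from the plate's top (12 mm) to 56 mm above the underside.
- watch: Steel watch head without strap, 42 mm diameter, 13 mm high, 70 g, dark dial and glass upwards, lying loose in the slide's nest. Origin at the centre of its underside, z up.
- tray: White plastic parts tray with six compartments, 115 x 175 x 18 mm, loose bystander; origin under its centre.
- dust_cover: Clear dust dome on a blue round base, 124 mm diameter, 96 mm high, loose bystander; origin under its centre.
- tin: Upright round metal tin, 54 mm diameter, 75 mm high, loose bystander; origin under its centre.
- tweezers: Brass tweezers lying flat, 135 mm long, 9 mm high, loose bystander; origin on the underside near the middle.
Things that resemble listed ones, but are neither listed nor needed, are in the scene too. What is shaped like the slide but pink is not meant.

How it is judged:
By the outcome, as a careful person would: the job done as asked, in the order asked, and still so for the second after the job is handed in, with the robot touching nothing.
It also fails if it takes over 69 s, if anything falls off the work surface, if the arm or the gripper's body presses on something with over 40 N, if the wrist force passes 120 N, or if a joint passes its speed limit or range.

## Working session

There is one attempt and no reset: what is moved stays moved. The work goes in short steps, each a Python script; the robot and the scene stay as the last script left them, time stands still between calls to the robot, and variables do not carry over. Pictures are saved under pics/ and viewed, at most 13 in all, crops included, and the job is handed in when it is done.

```bash
mkdir -p pics; ls; cat > h.py <<'E'
from bench import *
import numpy as np, cv2
def pts(im):
    K=np.array(im["camera_matrix"]);V=np.array(im["view"]);d=im["depth"]
    v,u=np.mgrid[0:480,0:640]
    c=np.stack([(u-K[0,2])/K[0,0]*d,-(v-K[1,2])/K[1,1]*d,-d,np.ones_like(d)],-1)
    return (c@np.linalg.inv(V).T)[...,:3]
def proj(im,p):
    K=np.array(im["camera_matrix"]);V=np.array(im["view"]);c=V@np.append(p,1)
    return K[0,0]*c[0]/-c[2]+K[0,2],K[1,1]*-c[1]/-c[2]+K[1,2]
E
python3 - <<'E'
from h import *
import pickle
a=get_image("scene");b=get_image("side")
pickle.dump((a,b),open("ab.pkl","wb"))
cv2.imwrite("pics/scene.png",a["frame"]);cv2.imwrite("pics/side.png",b["frame"])
for i in (a,b): print(np.linalg.inv(i["view"]).round(3).tolist(), np.array(i["camera_matrix"]).round(1).tolist(),[k for k in i], (i["depth"]==0).mean())
print(state())
E
```

```text
pics
[[0.862, -0.427, 0.272, 0.845], [0.506, 0.715, -0.482, -0.524], [0.011, 0.553, 0.833, 1.102], [0.0, 0.0, 0.0, 1.0]] [[478.5, 0.0, 305.2], [0.0, 478.5, 238.7], [0.0, 0.0, 1.0]] ['frame', 'depth', 'camera_matrix', 'view'] 0.004072265625
[[0.985, 0.098, -0.139, 0.422], [-0.17, 0.574, -0.801, -0.77], [0.001, 0.813, 0.582, 0.743], [0.0, 0.0, 0.0, 1.0]] [[471.4, 0.0, 312.7], [0.0, 471.4, 241.1], [0.0, 0.0, 1.0]] ['frame', 'depth', 'camera_matrix', 'view'] 0.003893229166666667
{'time': 0.1, 'joint_pos': array([ 1.19029179e+00,  9.17762913e-02,  1.23174228e+00,  2.99545436e-05,
        1.81979992e+00, -5.66714752e-02]), 'dq': array([-1.34850509e-03, -7.23975261e-04, -2.63500777e-03, -2.89745306e-04,
        9.92839425e-05, -3.33034011e-05]), 'joint_torque': array([ 2.46569791e-03, -4.47858953e+01, -4.07571495e+01,  7.00309966e-02,
        2.83217384e-02, -1.15116463e-04]), 'ee_pos': array([0.19080592, 0.56859225, 0.22963739]), 'ee_rot': array([-2.01298206e-04,  1.61206273e-01,  9.86920358e-01, -8.39236782e-04]), 'ft_force': array([-0.03794056,  0.26290354,  0.01084526]), 'moment': array([-0.02585055, -0.05540713, -0.03780397]), 'finger_force': 0.0, 'finger_gap': 0.08770081153065348}
```

View pics/scene.png

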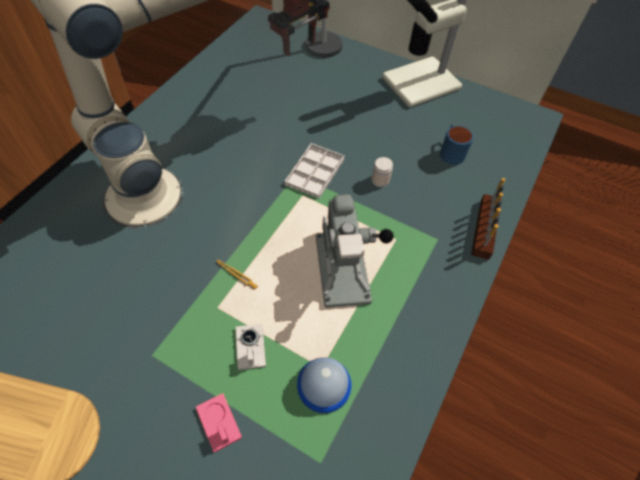

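View pics/side.png

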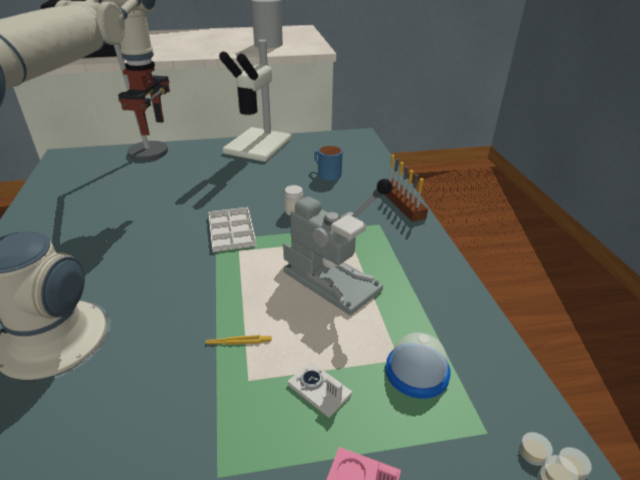

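The scene view shows the grey slide with its watch at about (250,347), and the press at (345,260) with its ball at (386,236). In the side view the slide is at (320,388), the press at (330,260) and the ball at (384,186). There are two slide-shaped things. The aluminium one with the watch is at scene (250,347). The pink, empty one at scene (218,422) is the excluded one. I'll measure next and confirm the slide in a crop.

```bash
python3 - <<'E'
from h import *
import pickle
a,b=pickle.load(open("ab.pkl","rb"))
cr=np.hstack([cv2.resize(a["frame"][310:390,205:295],(400,356),interpolation=2),cv2.resize(b["frame"][350:430,275:365],(400,356),interpolation=2)])
cv2.imwrite("pics/crop.png",cr)
A,B=pts(a),pts(b)
for nm,P,im,(su,sv),(pu,pv) in (("scene",A,a,(250,350),(345,290)),("side",B,b,(320,388),(345,280))):
    print(nm,"slide px",P[sv,su].round(4),"table z",np.median(P[400:420,330:345,2]) )
    d=np.linalg.norm(P[...,:2]-P[sv,su,:2],axis=-1)
    m=d<.1
    h,e=np.histogram(P[...,2][m],np.arange(-.006,.07,.003));print("slide hist",dict(zip((e[:-1]*1000).round().astype(int).tolist(),h.tolist())))
    d=np.linalg.norm(P[...,:2]-P[pv,pu,:2],axis=-1);m=d<.2
    h,e=np.histogram(P[...,2][m],np.arange(-.006,.06,.003));print("press hist",P[pv,pu].round(3),dict(zip((e[:-1]*1000).round().astype(int).tolist(),h.tolist())))
E
```

```text
scene slide px [ 0.5503 -0.2456  0.0561] table z 0.00421442470618838
slide hist {-6: 111, -3: 1179, 0: 2263, 3: 724, 6: 80, 9: 296, 12: 339, 15: 177, 18: 123, 21: 70, 24: 4, 27: 3, 30: 4, 33: 2, 36: 7, 39: 3, 42: 4, 45: 3, 48: 3, 51: 14, 54: 32, 57: 25, 60: 3, 63: 0, 66: 0}
press hist [0.659 0.017 0.022] {-6: 345, -3: 3541, 0: 6709, 3: 2531, 6: 189, 9: 45, 12: 49, 15: 279, 18: 869, 21: 622, 24: 175, 27: 154, 30: 74, 33: 14, 36: 6, 39: 10, 42: 8, 45: 9, 48: 11, 51: 9, 54: 13}
side slide px [ 0.53   -0.2282  0.0129] table z 0.0020158370229856337
slide hist {-6: 24, -3: 2248, 0: 3452, 3: 194, 6: 89, 9: 509, 12: 443, 15: 124, 18: 213, 21: 65, 24: 25, 27: 16, 30: 16, 33: 15, 36: 16, 39: 20, 42: 19, 45: 18, 48: 15, 51: 33, 54: 67, 57: 14, 60: 0, 63: 0, 66: 0}
press hist [0.643 0.056 0.02 ] {-6: 88, -3: 3922, 0: 6210, 3: 459, 6: 83, 9: 100, 12: 88, 15: 324, 18: 1276, 21: 373, 24: 171, 27: 230, 30: 59, 33: 38, 36: 39, 39: 44, 42: 34, 45: 35, 48: 43, 51: 42, 54: 46}
```

View pics/crop.png

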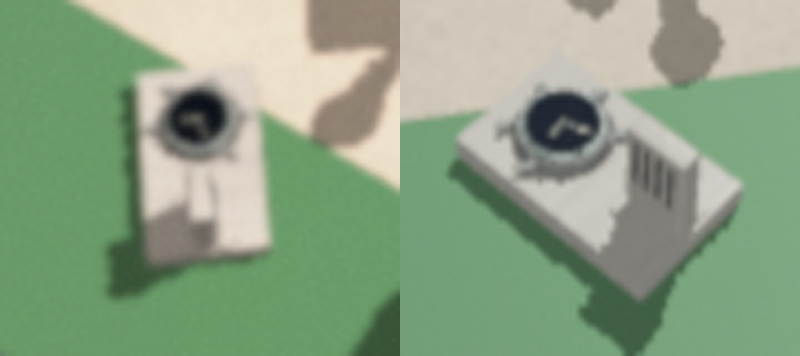

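The crop confirms it: this is the aluminium slide with the ribbed grip at its tail and the dark-dial watch in its nest. Next come rough poses from depth.

```bash
cat >> h.py <<'E'
def fit(P2):
    r=cv2.minAreaRect((P2*1000).astype(np.float32)); box=cv2.boxPoints(r)
    e=[box[1]-box[0],box[2]-box[1]]; e=max(e,key=np.linalg.norm)
    return np.array(r[0]).round(1),sorted(np.round(r[1],1)),np.degrees(np.arctan2(e[1],e[0])).round(2)
def comp(m,seed):
    m=cv2.morphologyEx(m.astype(np.uint8),cv2.MORPH_OPEN,np.ones((3,3)))
    n,l,s,c=cv2.connectedComponentsWithStats(m)
    k=1+np.argmin([np.linalg.norm(c[i]-seed) -s[i,4]*.02 for i in range(1,n)]); return l==k
E
python3 - <<'E'
from h import *
import pickle
a,b=pickle.load(open("ab.pkl","rb"))
for nm,im,s,p in (("scene",a,(250,347),(345,280)),("side",b,(320,388),(330,260))):
    P=pts(im); z=P[...,2]; d=lambda c,r:np.linalg.norm(P[...,:2]-c,axis=-1)<r
    m=comp((z>.007)&(z<.07)&d((.54,-.235),.1),s); print(nm,"slide",fit(P[m][:,:2]))
    g=m&(z>.050);w=m&(P[...,2]>.017)&(z<.024); print(" grip top",np.median(P[g],0).round(4),g.sum(),"z17-24",np.median(P[w],0).round(4))
    m=comp((z>.012)&(z<.026)&d((.66,.03),.2),p);print("foot",fit(P[m][:,:2]),m.sum())
    dark=(im["frame"].max(-1)<40)&d((.66,.03),.25)&(z>.23);print("ball",np.median(P[dark],0).round(4),dark.sum())
    h=d((.66,.03),.25)&(z>.16)&(z<.195);n,l,st,c=cv2.connectedComponentsWithStats(h.astype(np.uint8))
    for i in range(1,n):
        if st[i,4]>30: print(" high",c[i].round(),st[i,4],np.median(P[l==i],0).round(3),fit(P[l==i][:,:2]))
E
```

```text
scene slide (array([ 531.3, -223.3]), [np.float64(64.3), np.float64(106.6)], np.float32(-52.65))
 grip top [ 0.5534 -0.2516  0.0559] 75 z17-24 [ 0.522  -0.2095  0.02  ]
foot (array([651.9,  48.9]), [np.float64(115.4), np.float64(157.1)], np.float32(-67.19)) 1354
ball [0.7168 0.0428 0.2791] 114
 high [347. 227.] 1738 [0.612 0.092 0.184] (array([622.3, 101.2]), [np.float64(109.9), np.float64(180.0)], np.float32(-59.81))
side slide (array([ 528.3, -222.6]), [np.float64(66.9), np.float64(106.6)], np.float32(-52.81))
 grip top [ 0.5493 -0.2524  0.055 ] 120 z17-24 [ 0.5175 -0.2109  0.0197]
foot (array([613.4,  77.3]), [np.float64(118.7), np.float64(220.1)], np.float32(-53.28)) 2069
ball [0.7095 0.0403 0.2737] 159
 high [328. 219.] 1635 [0.601 0.083 0.181] (array([618.2, 100.6]), [np.float64(108.6), np.float64(181.8)], np.float32(-60.41))
```

```bash
cat >> h.py <<'E'
from scipy.spatial.transform import Rotation as R
def quat(yaw,lean,flip=1):  # frame yaw (rad), lean deg: tool z = cos*(-z)+sin*(+x of frame)
    x=np.array([np.cos(yaw),np.sin(yaw),0]);y=np.array([-np.sin(yaw),np.cos(yaw),0])
    l=np.radians(lean);z=np.array([0,0,-1])*np.cos(l)+x*np.sin(l);yt=flip*y
    q=R.from_matrix(np.c_[np.cross(yt,z),yt,z]).as_quat(); return q[[3,0,1,2]],z
def W(o,yaw,p): 
    c,s=np.cos(yaw),np.sin(yaw); return np.array([o[0]+c*p[0]-s*p[1],o[1]+s*p[0]+c*p[1],p[2]])
E
python3 - <<'E'
from h import *
import pickle
a,b=pickle.load(open("ab.pkl","rb"))
for im,s in ((a,(325,385)),(b,(418,370))):
    f=im["frame"].astype(int);P=pts(im);m=(f[...,0]>120)&(f[...,2]<60)&(f[...,1]<110);m=m&(P[...,2]<.05)&(np.linalg.norm(P[...,:2]-[.6,-.2],axis=-1)<.4)
    q=P[m];print("dome",cv2.minEnclosingCircle((q[:,:2]*1000).astype(np.float32)),m.sum())
# IK
S,ys=(.519,-.211),np.radians(127.3); Pq,yp=(.610,.081),np.radians(126.8)
from itertools import product
for flip,l in product((1,-1),(30,37,45)):
    q,z=quat(ys,l,flip); g=W(S,ys,(-58,0,.036) if 0 else (-.058,0,.036))+.011*z
    q2,z2=quat(yp,l,flip); h=W(Pq,yp,(-.058,0,.056))+.011*z2; f=W(Pq,yp,(-.058-.14,0,.058))+.011*z2
    print(flip,l,[None if (i:=inverse_kinematics(p,qq)) is None else np.round(i,2).tolist() for p,qq in ((g,q),(f,q2),(h,q2))])
for flip in (1,-1):
  for A in (55,30,0,-9):
    r=np.radians(A);bl=np.array([-.15*np.cos(r),-.062,.145+.15*np.sin(r)])
    for L in (-A*1.0,-A*.6,-A*.3):
        q,z=quat(yp,L,flip);t=W(Pq,yp,bl)-z*(.016+.008);i=inverse_kinematics(t,q);print(flip,A,L,None if i is None else np.round(i,2).tolist())
E
```

```text
dome ((764.3893432617188, -220.79734802246094), 44.54856872558594) 160
dome ((723.7673950195312, -215.96449279785156), 60.54558563232422) 321
1 30 [[-0.58, 0.6, 1.05, 0.18, 1.98, 1.94], [-0.29, 0.88, 0.6, 0.35, 2.06, 2.31], [-0.18, 0.56, 1.07, 0.37, 1.89, 2.37]]
1 37 [[-0.59, 0.71, 0.94, 0.22, 2.1, 1.95], [-0.31, 1.0, 0.46, 0.44, 2.18, 2.35], [-0.21, 0.64, 1.0, 0.45, 1.98, 2.37]]
1 45 [[-0.61, 0.83, 0.82, 0.28, 2.24, 1.97], [-0.33, 1.15, 0.27, 0.57, 2.32, 2.43], [-0.23, 0.74, 0.92, 0.54, 2.07, 2.39]]
-1 30 [[-0.58, 0.6, 1.05, 0.18, 1.98, -1.2], [-0.29, 0.88, 0.6, 0.35, 2.06, -0.83], [-0.18, 0.56, 1.07, 0.37, 1.89, -0.77]]
-1 37 [[-0.59, 0.71, 0.94, 0.22, 2.1, -1.19], [-0.31, 1.0, 0.46, 0.44, 2.18, -0.79], [-0.21, 0.64, 1.0, 0.45, 1.98, -0.77]]
-1 45 [[-0.61, 0.83, 0.82, 0.28, 2.24, -1.17], [-0.33, 1.15, 0.27, 0.57, 2.32, -0.71], [-0.23, 0.74, 0.92, 0.54, 2.07, -0.76]]
1 55 -55.0 None
1 55 -33.0 None
1 55 -16.5 [0.15, 0.28, 0.93, -0.26, 1.78, 2.58]
1 30 -30.0 None
1 30 -18.0 [0.1, 0.31, 0.99, -0.27, 1.67, 2.55]
1 30 -9.0 [0.04, 0.4, 0.86, -0.13, 1.79, 2.5]
1 0 0.0 [-0.05, 0.51, 0.84, 
[... 197 characters left out ...]
, 0.07, 1.83, 2.44]
1 -9 2.6999999999999997 [-0.06, 0.54, 0.84, 0.04, 1.79, 2.44]
-1 55 -55.0 [0.44, 0.11, 1.38, -0.94, 1.46, -0.18]
-1 55 -33.0 [0.28, 0.17, 1.14, -0.54, 1.6, -0.44]
-1 55 -16.5 [0.15, 0.28, 0.93, -0.26, 1.78, -0.57]
-1 30 -30.0 [0.2, 0.22, 1.15, -0.47, 1.53, -0.48]
-1 30 -18.0 [0.1, 0.31, 0.99, -0.27, 1.67, -0.59]
-1 30 -9.0 [0.04, 0.4, 0.86, -0.13, 1.79, -0.64]
-1 0 0.0 [-0.05, 0.51, 0.84, -0.0, 1.79, -0.69]
-1 0 0.0 [-0.05, 0.51, 0.84, -0.0, 1.79, -0.69]
-1 0 0.0 [-0.05, 0.51, 0.84, -0.0, 1.79, -0.69]
-1 -9 9.0 [-0.1, 0.62, 0.74, 0.12, 1.89, -0.71]
-1 -9 5.3999999999999995 [-0.08, 0.57, 0.8, 0.07, 1.83, -0.71]
-1 -9 2.6999999999999997 [-0.06, 0.54, 0.84, 0.04, 1.79, -0.7]
```

```bash
python3 - <<'E'
from h import *
import pickle
S,ys=(.519,-.211),np.radians(127.3); Pq,yp=(.610,.081),np.radians(126.8)
q,z=quat(yp,0,-1)
move_to(W(Pq,yp,(-.15,0,.30)),q); hold(.2); c=get_image("wrist")
q,z=quat(ys,0,-1)
move_to(W(S,ys,(-.03,0,.26)),q); hold(.2); d=get_image("wrist")
pickle.dump((c,d),open("cd.pkl","wb"));cv2.imwrite("pics/w.png",cv2.resize(np.hstack([c["frame"],d["frame"]]),(800,300)))
for i in (c,d): print(np.linalg.inv(i["view"]).round(3).tolist(),(i["depth"]==0).mean())
print(state()["time"])
E
```

```text
[[0.8, -0.578, -0.16, 0.656], [0.6, 0.771, 0.214, 0.02], [-0.0, -0.268, 0.964, 0.455], [0.0, 0.0, 0.0, 1.0]] 0.004205729166666667
[[0.794, -0.586, -0.162, 0.494], [0.608, 0.765, 0.213, -0.176], [-0.0, -0.268, 0.964, 0.415], [0.0, 0.0, 0.0, 1.0]] 0.0038053385416666665
4.4083
```

View pics/w.png

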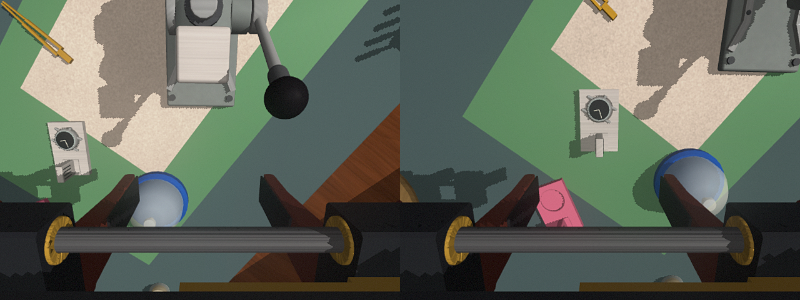

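Left (over the press): foot front at about (200,95), light plate at (203,53), ball at (286,98). Right (over the slide): slide at (598,120), watch dial at (599,108), grip at (599,147), and the pink decoy at (558,203). Next, refine the numbers.

```bash
python3 - <<'E'
from h import *
import pickle
a,b=pickle.load(open("ab.pkl","rb"));c,d=pickle.load(open("cd.pkl","rb"))
def loc(p,o,yaw): 
    v=p[...,:2]-np.array(o);C,s=np.cos(yaw),np.sin(yaw);return np.stack([C*v[...,0]+s*v[...,1],-s*v[...,0]+C*v[...,1],p[...,2]],-1)*1000
ys=np.radians(127.3);S=(.519,-.211);Pq,yp=(.610,.081),np.radians(126.8)
for nm,im,s in (("scene",a,(250,347)),("side",b,(320,388)),("wristP",c,(110,240)),("wristS",d,(317,195))):
    P=pts(im);z=P[...,2];near=np.linalg.norm(P[...,:2]-S,axis=-1)<.12
    if nm!="wristP":
        m=comp((z>.007)&(z<.07)&near,s);f=im["frame"]
        print(nm,"rect",fit(P[m&(z<.016)][:,:2]),"bench",np.median(z[near&(z<.006)]).round(4),"top",np.median(z[m&(z>.009)&(z<.016)]).round(4))
        g=m&(z>.05);G=loc(P[g],S,ys);print("  grip top local min/max",np.percentile(G,[2,50,98],axis=0).round(1).tolist())
        dk=m&(f.max(-1)<70)&(z>.016)&(z<.035);(x,y),r=cv2.minEnclosingCircle((P[dk][:,:2]*1000).astype(np.float32));print("  dial",round(x,1),round(y,1),round(r,1),np.median(z[dk]).round(4))
    L=loc(P,Pq,yp)
    m=(abs(L[...,0])<140)&(abs(L[...,1])<90)&(z>.015)&(z<.024);m=comp(m,np.argwhere(m).mean(0)[::-1])
    Q=L[m]; 
    # side edges, fits of extreme y in bins of x
    e=[];
    for x in range(-105,100,8):
        k=Q[abs(Q[:,0]-x)<4,1]
        if len(k)>8:e.append((x,*np.percentile(k,[2,98])))
    e=np.array(e)
    if len(e): print(nm," foot bins",e.round(0).astype(int).tolist()," minx,maxx",np.percentile(Q[:,0],[1,99]).round(1), "med z", np.median(Q[:,2]).round(1))
    m=(abs(L[...,0]+48)<60)&(abs(L[...,1])<50)&(z>.181)&(z<.196);m=comp(m,np.argwhere(m).mean(0)[::-1])
    print("  light",fit(L[m][:,:2]),np.median(z[m]).round(4),m.sum())
E
```

```text
scene rect (array([ 531.1, -223.2]), [np.float64(64.3), np.float64(106.2)], np.float32(-52.47)) bench 0.0012 top 0.0125
  grip top local min/max [[-67.5, -8.5, 52.0], [-53.4, -2.5, 55.9], [-38.7, 3.6, 60.5]]
  dial 517.8 -208.4 14.4 0.0206
scene  foot bins [[-105, -47, 52], [-97, -47, 52], [-89, -52, 52], [-81, -46, 43], [-73, -48, 37], [-65, -44, 33], [-57, -41, 29], [-49, -39, 27], [-41, -35, 24], [-33, -39, 23], [-25, -38, 24], [-17, -38, 26], [-9, -36, 25], [-1, 14, 24], [7, 15, 25], [15, 16, 25], [23, 15, 26], [31, 16, 24]]  minx,maxx [-114.9   28. ] med z 20.2
  light (array([-50196.4,  -5009.5]), [np.float64(55902.6), np.float64(56787.9)], np.float32(-0.91)) 0.1881 522
side rect (array([ 528.3, -222.6]), [np.float64(66.9), np.float64(106.6)], np.float32(-52.81)) bench 0.0005 top 0.012
  grip top local min/max [[-65.3, -6.2, 50.6], [-51.8, 1.3, 55.0], [-36.2, 6.3, 57.7]]
  dial 516.8 -206.6 15.1 0.0201
side  foot bins [[-105, -55, 57], [-97, -48, 57], [-89, -56, 57], [-81, -53, 55], [-73, -48, 35], [-65, -44, 33], [-57, -42, 28], [-49, -38, 25], [-41, -38, 22], [-33, -38, 21], 
[... 690 characters left out ...]
 -7.9, 51.5], [-49.9, -2.1, 56.4], [-35.9, 4.6, 58.1]]
  dial 517.7 -207.3 16.0 0.021
wristS  foot bins [[-105, -58, 55], [-97, -50, 55], [-89, -55, 55], [-81, -51, 56], [-73, -48, 55], [-65, -44, 55], [-57, -42, 55], [-49, -39, 55], [-41, -38, 55], [-33, -37, 55], [-25, -30, 55], [-17, -22, 55]]  minx,maxx [-112.9  -17. ] med z 20.4<stdin>:24: RuntimeWarning: Mean of empty slice.
  ret = um.true_divide(
Traceback (most recent call last):
  File "h.py", line 18, in comp
    k=1+np.argmin([np.linalg.norm(c[i]-seed) -s[i,4]*.02 for i in range(1,n)]); return l==k
        ~~~~~~~~~^^^^^^^^^^^^^^^^^^^^^^^^^^^^^^^^^^^^^^^^^^^^^^^^^^^^^^^^^^^^^
ValueError: attempt to get argmin of an empty sequence
```

Slide: nest at about (0.5175,−0.207), yaw 127.6°. The dial, rectangle and size all agree. Press yaw is about 125.75°. One leaned look at the rails will pin down the guide axis.

```bash
python3 - <<'E'
from h import *
import pickle
yp=np.radians(125.75);Pq=W((.610,.081),np.radians(126.8),(.0005,-.0053,0))[:2];print(Pq)
q,z=quat(yp,38,-1)
move_to(W(Pq,yp,(-.20,0,.14)),q); hold(.2); e=get_image("wrist");pickle.dump(e,open("e.pkl","wb"))
P=pts(e);z=P[...,2];v=P[...,:2]-Pq;C,s=np.cos(yp),np.sin(yp);L=np.stack([C*v[...,0]+s*v[...,1],-s*v[...,0]+C*v[...,1],z],-1)*1000
np.save("L.npy",L)
for x in range(-110,30,6):
    k=L[(abs(L[...,0]-x)<3)&(L[...,2]>24.5)&(L[...,2]<32)&(abs(L[...,1])<58)][:,1]
    f=L[(abs(L[...,0]-x)<3)&(abs(L[...,2]-20)<3)&(abs(L[...,1])<75)]
    l,r=k[k>0],k[k<0]
    print(x,[np.percentile(w,[3,97]).round(1).tolist() if len(w)>5 else None for w in (r,l)],np.percentile(f[:,1],[1,99]).round(1) if len(f)>5 else None,np.median(f[:,2]).round(1))
cv2.imwrite("pics/e.png",e["frame"]);print(state()["time"])
E
```

```text
[0.61394436 0.08457519]
-110 [None, None] [-58.1  57.8] 20.5
-104 [[-53.8, -46.0], [45.8, 54.3]] [-58.3  58.1] 20.7
-98 [[-54.3, -45.6], [45.0, 55.0]] [-58.1  58.5] 20.8
-92 [None, None] [-58.1  58.1] 20.7
-86 [[-57.1, -48.9], [48.7, 57.8]] [-58.4  57.5] 20.8
-80 [[-57.7, -46.6], [46.2, 57.5]] [-47.   46.9] 20.7
-74 [[-55.0, -43.7], [44.1, 55.2]] [-44.8  44.6] 20.8
-68 [[-53.1, -41.6], [41.4, 52.6]] [-58.5  58.2] 20.8
-62 [[-50.3, -38.7], [38.8, 50.3]] [-57.9  58.5] 20.7
-56 [[-47.5, -36.4], [36.3, 47.9]] [-58.2  58. ] 20.8
-50 [[-45.3, -33.5], [33.8, 45.0]] [-57.9  58.3] 20.8
-44 [[-42.8, -33.4], [34.0, 43.5]] [-58.2  58.7] 20.8
-38 [[-43.0, -33.6], [33.7, 43.1]] [-57.7  58.2] 20.7
-32 [[-42.6, -33.2], [33.7, 43.3]] [-58.2  58.6] 20.7
-26 [[-42.9, -33.2], [33.8, 43.5]] [-57.5  58.4] 20.7
-20 [[-42.4, -33.4], [34.0, 43.7]] [-57.9  58.4] 20.7
-14 [[-42.6, -33.0], [34.2, 43.2]] [-57.8  58.2] 20.8
-8 [[-42.8, -33.0], [33.8, 43.5]] [-57.8  58.7] 20.7
-2 [[-42.4, -33.2], [33.9, 43.7]] [-58.   58.5] 20.6
4 [[-42.5, -33.4], [34.0, 43.5]] [-57.6  59.1] 20.7
10 [[-42.8, -33.4], [35.0, 43.4]] [-57.4  58.5] 20.7
16 [[-43.0, -37.4], [38.1, 43.8]] [-58.3  60. ] 20.7
22 [[-42.5, -40.4], [41.0, 44.0]] [-58.4  59.8] 20.7
28 [[-42.8, -41.7], [41.5, 43.4]] [-58.2  59.8] 20.7
5.7833
```

View pics/e.png

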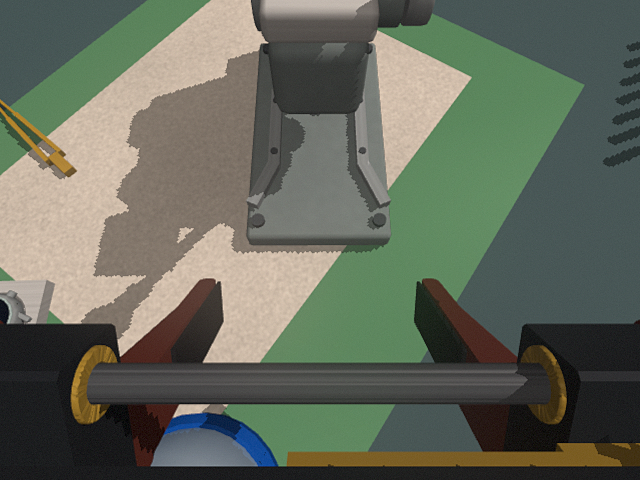

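The rails are symmetric about the fitted axis: inner faces at −33.3 and +33.8 mm, kink at x≈−50, foot z about 20.7. The picture shows a clear guide, with the mouth at about (318,150). Now I'll pick up the slide.

```bash
cat >> h.py <<'E'
YS,S=np.radians(127.6),np.array([.5175,-.207])
YP=np.radians(125.95);PO=np.array([.61394,.08458])+.0002*np.array([-np.sin(YP),np.cos(YP)])
LEAN=38; GX,GZ=-.060,.036
def gp(o,yaw,x,zu,y=0):  # TCP for slide origin at frame x, underside height zu
    q,z=quat(yaw,LEAN,-1); return W(o,yaw,(x+GX,y,zu+GZ))+.011*z,q
def F():
    s=state();f=s["ft_force"];c,n=np.cos(YP),np.sin(YP)
    return round(s["time"],2),np.round([c*f[0]+n*f[1],-n*f[0]+c*f[1],f[2]],1),round(s["finger_gap"]*1000,1),round(s["finger_force"],1)
E
python3 - <<'E'
from h import *
p,q=gp(S,YS,0,0);_,z=quat(YS,LEAN,-1)
move_l(p-.1*z+[0,0,.09],.25,q) if 0 else move_to(p-.1*z+[0,0,.02],q)
move_l(p,.1);print(F())
close();print(F(),np.round(state()["ee_pos"]-p,4))
move_l(p+[0,0,.05],.1);print(F());hold(.1)
b=get_image("side");w=get_image("scene")
cv2.imwrite("pics/lift.png",np.hstack([cv2.resize(b["frame"][280:430,240:440],(400,300)),cv2.resize(w["frame"][270:390,180:340],(400,300))]))
E
```

```text
(8.12, array([-0.5, -0.9,  0.1]), 88.3, 0.0)
(9.28, array([1.7, 0.4, 0.1]), 11.7, 30.0) [ 0. -0. -0.]
(9.93, array([-0.1,  0.7, -3.5]), 11.9, 30.0)
```

View pics/lift.png

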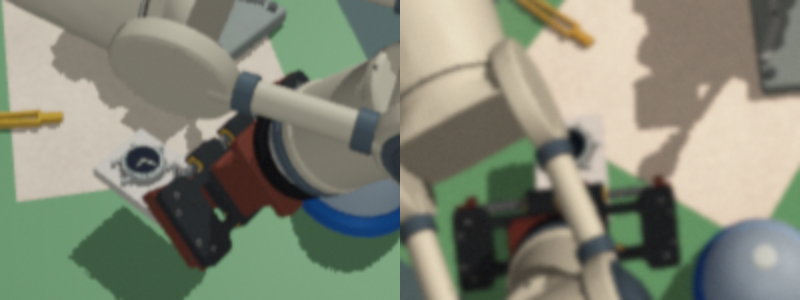

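The slide is held (gap 11.9 mm, weight 3.5 N) and the watch is in its nest at about (143,160). I'll carry it to the staging point in front of the guides and measure the held slide there.

```bash
python3 - <<'E'
from h import *
import pickle
p,q=gp(S,YS,0,.13);move_l(p,.15)
p,q=gp(PO,YP,-.17,.13);move_l(p,.15,q)
p,q=gp(PO,YP,-.17,.030);move_l(p,.12);hold(.2)
c=get_image("wrist");b=get_image("side");pickle.dump((c,b),open("st.pkl","wb"));print(F())
for nm,im in (("w",c),("side",b)):
    P=pts(im);v=P[...,:2]-PO;C,s=np.cos(YP),np.sin(YP);L=np.stack([C*v[...,0]+s*v[...,1],-s*v[...,0]+C*v[...,1],P[...,2]],-1)*1000
    m=(L[...,0]>-225)&(L[...,0]<-125)&(abs(L[...,1])<45)&(abs(L[...,2]-42)<9);Q=L[m];print(nm,m.sum())
    if m.sum()<50: continue
    k=Q[abs(Q[:,2]-np.median(Q[:,2]))<4];A=np.c_[k[:,0]+170,k[:,1],np.ones(len(k))];print(" plane slopes deg, z@origin",np.degrees(np.linalg.lstsq(A,k[:,2],rcond=None)[0][:2]).round(2),np.linalg.lstsq(A,k[:,2],rcond=None)[0][2].round(1))
    print(" nose x",np.percentile(k[:,0],[99]).round(1))
    for x in range(-205,-132,8):
        w=k[abs(k[:,0]-x)<4][:,1]
        if len(w)>5: print("  ",x,np.percentile(w,[2,98]).round(1))
cv2.imwrite("pics/stage.png",np.hstack([cv2.resize(c["frame"],(400,300)),cv2.resize(b["frame"][180:420,240:480],(400,300))]))
E
```

```text
Traceback (most recent call last):
bench.IKError: the arm cannot follow that straight line within its joint ranges
```

```bash
python3 - <<'E'
from h import *
print(state()["ee_pos"])
for x in (-.17,-.16,-.15,-.14,-.13):
  for zu in (.13,.1,.08,.06,.03):
    p,q=gp(PO,YP,x,zu);i=inverse_kinematics(p,q);print(x,zu,None if i is None else np.round(i,2).tolist())
E
```

```text
[ 0.54990873 -0.24914974  0.15640141]
-0.17 0.13 None
-0.17 0.1 None
-0.17 0.08 None
-0.17 0.06 None
-0.17 0.03 [-0.34, 1.16, 0.21, 0.48, 2.29, -0.74]
-0.16 0.13 None
-0.16 0.1 None
-0.16 0.08 [-0.33, 1.12, 0.18, 0.52, 2.34, -0.69]
-0.16 0.06 [-0.33, 1.11, 0.23, 0.5, 2.3, -0.71]
-0.16 0.03 [-0.33, 1.1, 0.29, 0.48, 2.25, -0.75]
-0.15 0.13 None
-0.15 0.1 [-0.32, 1.08, 0.21, 0.53, 2.35, -0.67]
-0.15 0.08 [-0.32, 1.07, 0.26, 0.51, 2.31, -0.7]
-0.15 0.06 [-0.32, 1.06, 0.31, 0.49, 2.28, -0.72]
-0.15 0.03 [-0.32, 1.06, 0.36, 0.47, 2.23, -0.76]
-0.14 0.13 [-0.32, 1.05, 0.2, 0.55, 2.38, -0.64]
-0.14 0.1 [-0.32, 1.03, 0.29, 0.52, 2.32, -0.68]
-0.14 0.08 [-0.32, 1.02, 0.34, 0.5, 2.28, -0.71]
-0.14 0.06 [-0.32, 1.02, 0.38, 0.48, 2.25, -0.73]
-0.14 0.03 [-0.32, 1.02, 0.42, 0.47, 2.21, -0.76]
-0.13 0.13 [-0.31, 1.0, 0.28, 0.54, 2.35, -0.65]
-0.13 0.1 [-0.31, 0.98, 0.36, 0.51, 2.29, -0.69]
-0.13 0.08 [-0.31, 0.98, 0.4, 0.49, 2.26, -0.72]
-0.13 0.06 [-0.31, 0.98, 0.44, 0.48, 2.23, -0.74]
-0.13 0.03 [-0.31, 0.98, 0.48, 0.46, 2.19, -0.77]
```

```bash
cat > st.py <<'E'
from h import *
def meas(X,zt,tag,show=True):
  c=get_image("wrist");b=get_image("side")
  for nm,im in (("w",c),("side",b)):
    P=pts(im);v=P[...,:2]-PO;C,s=np.cos(YP),np.sin(YP);L=np.stack([C*v[...,0]+s*v[...,1],-s*v[...,0]+C*v[...,1],P[...,2]],-1)*1000
    m=(abs(L[...,0]-X+20)<57)&(abs(L[...,1])<45)&(abs(L[...,2]-zt)<8)
    m=comp(m,np.argwhere(m).mean(0)[::-1]);k=L[m];k=k[abs(k[:,2]-np.median(k[:,2]))<4];A=np.c_[k[:,0]-X,k[:,1],np.ones(len(k))];r=np.linalg.lstsq(A,k[:,2],rcond=None)[0]
    print(nm,m.sum()," slopes deg",np.degrees(r[:2]).round(2),"z@origin",r[2].round(1)," nose x",np.percentile(k[:,0],99).round(1))
    for x in range(int(X)-60,int(X)+34,8):
        w=k[abs(k[:,0]-x)<4][:,1]
        if len(w)>5: print("  ",x,np.percentile(w,[2,98]).round(1))
  cv2.imwrite(f"pics/{tag}.png",np.hstack([cv2.resize(c["frame"],(400,300)),cv2.resize(b["frame"][180:420,240:480],(400,300))]))
E
python3 - <<'E'
from st import *
p,q=gp(PO,YP,-.14,.09);move_l(p,.15,q)
p,q=gp(PO,YP,-.14,.030);move_l(p,.12);hold(.2);print(F())
meas(-140,42,"stage")
E
```

```text
(13.5, array([-0.1, -0.1, -3.8]), 11.9, 30.0)
w 11586  slopes deg [-0.08 -0.03] z@origin 44.2  nose x -108.8
   -200 [-31.9  31. ]
   -192 [-32.1  31. ]
   -184 [-31.9  30.9]
   -176 [-31.8  30.7]
   -168 [-31.3  30.5]
   -160 [-31.4  30.5]
   -152 [-31.9  30.9]
   -144 [-32.1  31.1]
   -136 [-32.1  31.2]
   -128 [-31.9  31. ]
   -120 [-31.6  30.8]
   -112 [-31.3  30.2]
side 557  slopes deg [-0.26 -0.57] z@origin 42.8  nose x -108.5
   -200 [16.5 32.6]
   -192 [14.2 34. ]
   -184 [ 8.1 32.9]
   -176 [ 4.  34.8]
   -168 [ 1.6 33.2]
   -160 [-3.2 33.2]
   -152 [13.9 33.4]
   -144 [19.5 34.2]
   -136 [16.7 33. ]
   -128 [-28.1  33. ]
   -120 [-30.1  32.9]
   -112 [-30.8  33.6]
```

View pics/stage.png

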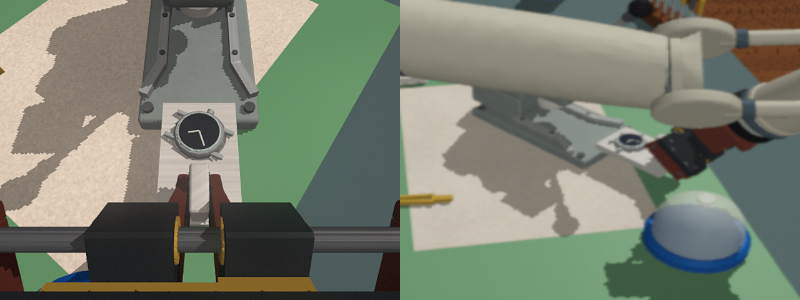

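The slide is level, centred to −0.5 mm and in line, with the watch in the nest at about (200,133). I'll advance it, lower it to contact, then feed it in.

```bash
python3 - <<'E'
from h import *
Y=.0004
p,q=gp(PO,YP,-.100,.024,Y);move_l(p,.1);f0=F();print(f0)
zu=.0235
while zu>.0185:
    zu-=.0007;p,q=gp(PO,YP,-.100,zu,Y);move_l(p,.02);f=F()
    if f[1][2]-f0[1][2]>2: break
print("contact",zu,f)
for x in (-.08,-.065,-.05,-.04,-.025,-.012,-.005):
    p,q=gp(PO,YP,x,zu,Y);move_l(p,.05);f=F();print(x,f)
    if abs(f[1][0])>20 or abs(f[1][1])>15: print("stop");break
E
```

```text
(14.16, array([ 0.4,  0.4, -2.9]), 11.8, 30.0)
contact 0.019300000000000005 (15.66, array([-0.1, -0.3,  2. ]), 11.8, 30.0)
-0.08 (16.21, array([ 2.8, -1.2,  3.4]), 12.0, 30.0)
-0.065 (16.66, array([-0. , -0.8,  5.6]), 12.3, 30.0)
-0.05 (17.11, array([0.5, 0.1, 5.4]), 11.7, 30.0)
-0.04 (17.46, array([ 0.2, -0.2,  6.2]), 12.1, 30.0)
-0.025 (17.91, array([ 1.1, -0.2,  5.8]), 11.6, 30.0)
-0.012 (18.32, array([-0.2, -0.4,  6.1]), 11.9, 30.0)
-0.005 (18.61, array([-1.7, -0. ,  5.2]), 11.8, 30.0)
```

```bash
python3 - <<'E'
from st import *
x=-.005
while x<.008:
    x+=.001;p,q=gp(PO,YP,x,.0195,.0004);move_l(p,.02);f=F();print(round(x,4),f)
    if f[1][0]<-14: break
gripper_open();print(F());hold(.1)
_,z=quat(YP,LEAN,-1)
move_l(state()["ee_pos"]-.10*z,.15);hold(.2);print(F())
meas(0,32,"home")
E
```

```text
-0.004 (18.86, array([-3.7, -0.6,  5.3]), 11.4, 30.0)
-0.003 (19.11, array([-3.4, -0.4,  5. ]), 11.8, 30.0)
-0.002 (19.36, array([-4. , -0.5,  6.4]), 11.7, 30.0)
-0.001 (19.61, array([-4.3, -0.2,  6.8]), 11.9, 30.0)
0.0 (19.86, array([-3. ,  0.9,  5.3]), 12.0, 30.0)
0.001 (20.11, array([-4.3, -0.3,  5.4]), 11.9, 30.0)
0.002 (20.36, array([-6.1, -0.9,  6.1]), 11.9, 30.0)
0.003 (20.61, array([-9. ,  0.2,  5.5]), 12.1, 30.0)
0.004 (20.86, array([-12.9,  -0.4,   6.3]), 11.8, 30.0)
0.005 (21.11, array([-16.2,  -0.4,   7.2]), 11.4, 30.0)
(22.33, array([-0.4,  0.5, -0.2]), 87.8, 0.0)
(23.45, array([-0.9,  0.2,  0.1]), 87.8, 0.0)
w 7090  slopes deg [-1.52  0.02] z@origin 31.0  nose x -11.7
   -60 [-43.4  43.3]
   -52 [-43.   43.3]
   -44 [-41.4  41.8]
   -36 [-41.4  41.3]
   -28 [-41.8  41.7]
   -20 [-42.   41.7]
   -12 [-43.   43.5]
   -4 [-43.   43.2]
side 732  slopes deg [-0.06 -0.99] z@origin 31.7  nose x 35.0
   -60 [-37.5  34.1]
   -52 [-36.3  36. ]
   -44 [ 6.1 42.7]
   -36 [ 1.8 40.1]
   -28 [-5.1 42.6]
   -20 [-13.   43.4]
   -12 [-24.   43.7]
   -4 [-33.4  41.6]
   4 [17.6 40.2]
   12 [19.6 43.3]
   20 [10.7 43.5]
   28 [-1.  43.4]
```

View pics/home.png

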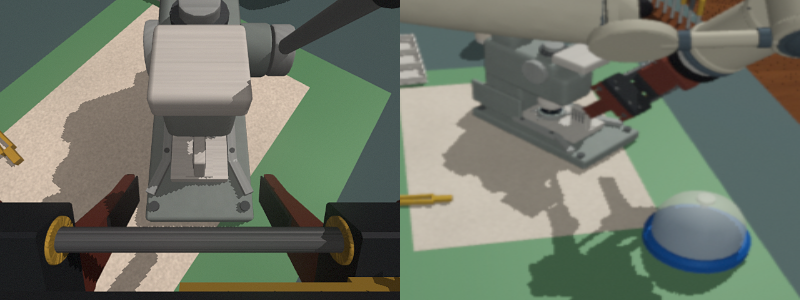

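```bash
python3 - <<'E'
from h import *
c=get_image("wrist");P=pts(c);v=P[...,:2]-PO;C,s=np.cos(YP),np.sin(YP);L=np.stack([C*v[...,0]+s*v[...,1],-s*v[...,0]+C*v[...,1],P[...,2]],-1)*1000
X,Y,Z=np.moveaxis(L,-1,0)
for nm,m in (("foot",(abs(Z-20)<3)&(abs(Y)<40)&(X<-75)&(X>-130)),("plate",(abs(Z-32)<3)&(abs(Y)<29)&(X>-90)&(X<-30)),("grip top",(abs(Z-76)<5)&(abs(Y)<12)&(X<-45)&(X>-90)),("railL",(abs(Z-28)<2.5)&(abs(Y-44)<14)&(X<-60)&(X>-100)),("light",(abs(Z-188)<3)&(abs(Y)<40)&(X>-100))):
    print(nm,m.sum(),np.percentile(L[m],[1,50,99],axis=0).round(1).tolist())
E
```

```text
foot 6492 [[-113.9, -39.2, 17.7], [-95.7, -0.0, 20.7], [-75.3, 39.2, 22.3]]
plate 3195 [[-71.6, -28.6, 30.3], [-53.4, -4.2, 32.9], [-30.5, 28.6, 34.9]]
grip top 830 [[-69.7, -6.1, 71.8], [-58.3, 0.3, 76.4], [-45.4, 6.7, 77.9]]
railL 623 [[-97.6, 39.3, 25.7], [-73.8, 49.3, 28.7], [-60.4, 57.3, 30.1]]
light 21740 [[-75.4, -26.4, 185.3], [-50.8, 0.1, 188.5], [-0.9, 26.6, 189.8]]
```

Tail edge at −71.6 mm (ideal −72), with a rising stop force when pushed, so the slide is home and free-standing. The picture shows the grip centred under the head at (200,148). Next is the lever.

```bash
cat > lev.py <<'E'
from h import *
def lp(A,off):
    r=np.radians(A);L=-A*.75;q,z=quat(YP,L,-1)
    return W(PO,YP,(-.15*np.cos(r),-.062,.145+.15*np.sin(r)))-z*(.024+off),q
E
python3 - <<'E'
from lev import *
close()
q,_=quat(YP,0,-1)
move_l(W(PO,YP,(-.15,0,.30)),.2,q)
p,q=lp(55,.05);move_l(p+[0,0,.03],.2,q);hold(.2);f0=F();print(f0)
b=get_image("side");w=get_image("scene")
for im in (b,w):
    P=pts(im);bc=W(PO,YP,(-.086,-.062,.268));m=(im["frame"].max(-1)<45)&(np.linalg.norm(P-bc,axis=-1)<.03)
    if m.sum()<20: print("few",m.sum()); continue
    Q=P[m];A=np.c_[2*Q,np.ones(len(Q))];s=np.linalg.lstsq(A,(Q**2).sum(1),rcond=None)[0];r=np.sqrt(s[3]+s[:3]@s[:3]);print("ball meas",s[:3].round(4),"r",r.round(4),"pred",bc.round(4),m.sum())
cv2.imwrite("pics/lev.png",np.hstack([cv2.resize(b["frame"][120:300,260:500],(400,300)),cv2.resize(w["frame"][150:300,270:470],(400,300))]))
E
```

```text
(27.05, array([ 0.1, -0.1, -0.1]), 0.9, 0.0)
ball meas [0.7124 0.0485 0.2689] r 0.014 pred [0.7145 0.0512 0.268 ] 169
ball meas [0.7157 0.0474 0.2734] r 0.0115 pred [0.7145 0.0512 0.268 ] 118
```

View pics/lev.png

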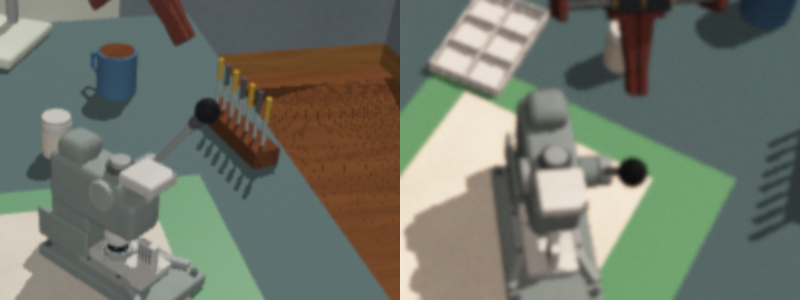

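The ball sphere-fit agrees with the prediction within about 3 mm. The watch lies under the die at (115,243) in the side crop, and the closed fingers are above the ball. I'll push along the arc.

```bash
python3 - <<'E'
from lev import *
p,q=lp(55,.012);move_l(p,.15,q);print(F())
A=55
for A in list(range(54,-9,-4))+[-8]:
    p,q=lp(A,-.001);move_l(p,.07,q);f=F();print(A,f)
    if np.linalg.norm(f[1])>45: print("stop");break
w=get_image("side")
cv2.imwrite("pics/down.png",cv2.resize(w["frame"][120:300,260:500],(640,480)))
E
```

```text
(27.73, array([-1.3, -1.8,  0.6]), 0.4, 0.0)
54 (28.1, array([ 0.5, -1.9,  4. ]), 0.4, 1.8)
50 (28.41, array([-0.1, -2. ,  3.5]), 0.6, 2.0)
46 (28.71, array([-0.1, -0.9,  4.2]), 0.6, 1.9)
42 (29.01, array([ 0.5, -1. ,  3.6]), 0.3, 1.8)
38 (29.31, array([ 0.5, -1.7,  3.7]), 0.2, 1.6)
34 (29.61, array([ 0.8, -1.1,  3.5]), 0.4, 1.5)
30 (29.91, array([ 0.7, -0.6,  1.3]), 0.9, 1.4)
26 (30.21, array([ 1.2, -1. ,  4.2]), 0.6, 1.6)
22 (30.51, array([-0.4,  0.6,  2.7]), 0.7, 1.5)
18 (30.81, array([-0.5,  0.1,  3.1]), 0.4, 1.3)
14 (31.11, array([-0.3,  0.8,  2.2]), 0.3, 1.0)
10 (31.41, array([0.2, 0.3, 1.7]), 0.1, 0.7)
6 (31.71, array([-0.2,  0.8,  1.2]), 0.4, 0.3)
2 (32.01, array([-0.5, -0. , -1.4]), 0.3, 0.0)
-2 (32.31, array([-0.6,  0.8, -0.2]), 0.1, 0.0)
-6 (32.61, array([-0.2, -0.8, -0. ]), 0.3, 0.0)
-8 (32.86, array([ 0.4, -0.2, -1.1]), 0.4, 0.0)
```

View pics/down.png

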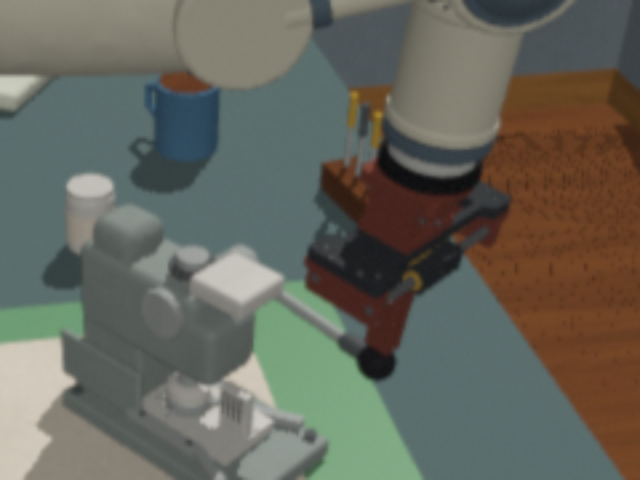

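```bash
python3 - <<'E'
from lev import *
p,q=lp(-8,.12);move_l(p,.15);hold(1)
bp=W(PO,YP,(-.148,-.062,.121));print("pred",bp.round(3),F())
b=get_image("side");w=get_image("scene");wr=get_image("wrist")
for im in (b,w,wr):
    P=pts(im);m=(im["frame"].max(-1)<45)&(np.linalg.norm(P-bp,axis=-1)<.035);print(m.sum(),np.median(P[m],0).round(4) if m.sum() else "")
    v=P[...,:2]-PO;C,s=np.cos(YP),np.sin(YP);L=np.stack([C*v[...,0]+s*v[...,1],-s*v[...,0]+C*v[...,1],P[...,2]],-1)*1000;X,Y,Z=np.moveaxis(L,-1,0)
    m=(abs(Z-32)<3)&(abs(Y)<29)&(X>-90)&(X<-30);print(" plate tail",np.percentile(L[m],2,axis=0).round(1) if m.sum()>30 else None)
cv2.imwrite("pics/fin.png",np.hstack([cv2.resize(b["frame"][160:400,220:460],(400,400)),cv2.resize(wr["frame"],(400,300)) if 0 else cv2.resize(w["frame"][180:420,200:440],(400,400))]))
E
```

```text
pred [0.751 0.001 0.121] (34.87, array([-0.6, -0.9,  0.9]), 0.7, 0.0)
133 [ 0.7458 -0.0082  0.129 ]
 plate tail [-71.5 -27.6  29.3]
107 [ 0.7521 -0.0054  0.1328]
 plate tail [-73.9 -28.   29.3]
48 [ 0.7551 -0.0075  0.1277]
 plate tail [-71.4 -28.3  30.8]
```

View pics/fin.png

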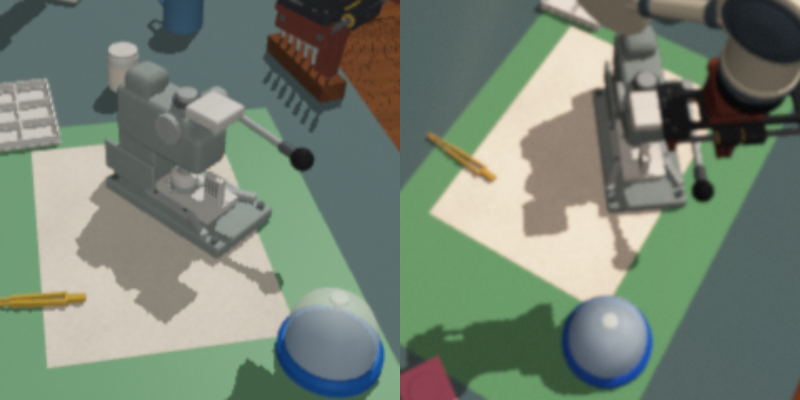

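With the hand away, the lever stays down: its ball is at (301,158) in the side crop, about where the end stop puts it. The slide is still home, the die is on the watch at (182,185), and the bystanders I can see look unmoved. Handing in.

```bash
python3 -c "
from bench import *
print(job_done())"
```

```text
the job is handed in; nothing more can be done
None
```

I handed the job in at about 35 s of the 69 s allowed: the slide is home against the column, the lever stays down by itself, and the die is holding the watch glass under pressure.

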